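# Snap the diffuser cover onto the lantern lamp

## Robot

A 7-joint arm with a two-finger parallel gripper is mounted at the origin on the work surface. World frame = base frame: x ahead of the robot, y to its left, z up, the work surface at z = 0. Lengths are in m, angles in rad, forces in N, time in s.
With the tool pointing down it reaches from about 0.4 to 0.9 m from the base axis. Payload 5.5 kg.
Tool frame: the origin (TCP) lies between the finger pads; the fingertips stand r.tips_ahead ahead of it and the grasp point (between the pads) lies 5 mm behind it (r.tips_ahead is the distance from the TCP to the fingertips, in m); z points along the fingers, y is the line along which they close (so a half turn about z gives the same grasp; the last joint's range is limited). The gripper opens to 85 mm and grips with 20 to 120 N. Pads are 22 mm wide; open, the fingers measure 114 mm over their backs; the gripper's body (76 mm by 85 mm) begins 54 mm behind the grasp point. The pads swing forward as they close: fully open they stand 13 mm farther back than shut.
Start: joints at [-1.079, 0.501, -0.427, 1.55, 0.221, 1.138, -0.21], TCP at [0.147, 0.633, 0.245] pointing down, gripper open.
Joint ranges: [-2.88, 2.88], [-0.31, 2.03], [-1.54, 1.56], [0.2, 2.42], [-1.41, 4.55], [0.19, 2.02], [-2.57, 2.57]. Speed limits (rad/s): [2.57, 2.57, 3.14, 3.14, 3.14, 3.14, 3.14].

## Interface

Orientations are given as a rotation vector (axis times angle).
In Python, from plant import r gives the robot as it stands. The module is installed in compiled form; this text tells all that it offers. Calls block until the motion is done:
- r.move_pose(position, orientation): joint-space move of the TCP to a pose.
- r.movel(position, rot=None, speed=0.15, force_limit=None): straight line of the TCP; rot=None keeps the orientation; speed is the mean speed in m/s. With force_limit (N) it stops when the force on the tool has changed by that much, and returns True; else False.
- r.move_joints(angles): joint-space move.
- r.set_gripper(opening): finger opening in m; the grip force is fixed at half the most; returns when the fingers have stopped.
- r.sleep(seconds).
- r.ik(position, orientation): joint angles nearest the present ones, or None.
- r.get_state(): the state.
- r.camera(name): name is "scene" or "top" or "wrist"; returns (picture, depth): 480x640x3 uint8, red, green, blue; 480x640 float32, m along the optical axis (not along the pixel's ray), 0 where there is no reading.
- r.get_calibration(name): a dict with "intrinsics" (3x3 intrinsics, pixels), "R" (3x3) and "t" (3): a world point X has camera coordinates R X + t. Camera axes: x right, y down, z forward; pixel columns grow to the right and rows downward; lengths in m; the calibration is good to about 2 mm. A picture is of the moment at which its call begins: read the wrist's pose just before it. get_calibration takes no time and is no camera call; for the wrist camera it gives the pose at the moment of the call.
A pose or a line that the arm cannot do raises r.IKError and nothing moves.
- r.close_job(): hands the job in; it is judged then, once.
The state is a dict: "clock": time; "joints": joint angles; "dq": joint speeds; "joint_torque": joint torques, N m; "tool_pos": TCP position; "eef_rot": TCP orientation; "contact_force": force on the tool from outside, world axes, zero at the start; "wrist_torque": the same for the moment, N m; "width": finger opening in m; "grip_force": force on a finger pad.
Only numpy, scipy, OpenCV 4.12 (cv2) and the standard library are available. Lean on these libraries where they do the work, as an engineer would, in place of code of your own. Each camera call takes 0.05 s, during which the arm holds its last target. There are 200 camera calls.

## Task

Pick up the white diffuser cover and press it straight down over the two snap hooks of the little lantern lamp until both sides click and it sits flush, then let go. Press by feel and gently, only as hard as the hooks need, because the height of the lamp's seat differs from lamp to lamp; leave the jar, the bowl and the clay disc alone.

Things in the scene. Friction and masses are not known exactly. Their poses are not given: they have to be found in the camera images.
- cover_center (a point): Centre (half-way up, 24 mm above the underside) of the loose diffuser cover, a white rigid plastic part, 60 to 130 g, 48 mm high, lying flange down on the table. A square diffuser block, 36 (x) by 44 (y) by 42 mm high, flat on top, stands on the middle of its flat flange: grasp the block across its 36 mm, along own x, clear of the hooks. Half a turn about z makes no difference. z points up.
- cover: The whole cover; origin at the centre of its underside. Its flange is a flat bar, 130 mm long (own y), 36 mm wide (x), 6 mm thick. Near each end it has a rectangular window for a hook: 18 mm in x, from 40 to 51.5 mm from the centre in +y and in -y.
- lamp_axis (a point): Centre line of the fixed lamp, on top of its wooden foot (170 mm along own y, 90 in x, 16 thick). On the foot is a grey block, 136 (y) by 44 mm (x); the flat rubber pad on it (gives 1 mm at 20 N) is the seat, 26 to 40 mm above this point (differs from lamp to lamp, not measured). The cover fits with its y along this y. Pressed centrally it bends both hooks with 3 to 6 N in all, then drops on the seat and the force rises steeply.
- lamp: The whole fixed lamp: foot, block and hooks; origin under the middle of the foot, on the table, 16 mm below lamp_axis, same axes. The cover must not be pressed on it with more than 20 N.
- hook_left (a joint): Bend in rad of the white snap hook on the lamp's +y side: 0 free (also once clicked), grows inward, about 0.12 just before the click. 12 mm wide (x), springs from the seat 47 to 50 mm from the centre in y; its head faces outward, slanting from the tip (48 mm from the centre, 35 mm above the seat) to a catch (54.5 mm from the centre, underside 8 mm above the seat, so the seated flange has 2 mm of play).
- hook_right (a joint): The same for the like hook on the lamp's -y side.
- glaze_jar: Bystander: closed round jar 60 mm across, 75 mm high; origin under its middle.
- bowl: Bystander: small terracotta bowl 110 mm across, 50 mm high; origin under its middle.
- clay_disc: Bystander: flat fired clay disc 76 mm across, 10 mm thick; origin under its middle.
Things that resemble listed ones, but are neither listed nor needed, are in the scene too. Leave any brown, green or pink look-alike of the cover alone.

How it is judged:
On the way:
1. the cover is held over the lamp, above the hooks (horizontal distance between cover_center and lamp_axis below 0.03 m and height (world z) of cover_center above 0.095 m), for 0.1 s.
At the end, for the whole second after the job is handed in: Both hooks have sprung back over the flange (bent less than 0.025 rad), the cover lies level (within 0.05 rad) on the seat between the hooks (its centre 60 to 82 mm above the table, within 5 mm of the lamp's centre line, lengthwise axis within 0.1 rad of the lamp's), released and at rest (value of joint each of hook_left, hook_right below 0.025 rad and horizontal distance between cover_center and lamp_axis below 0.005 m and height (world z) of cover_center between 0.06 and 0.082 m and angle between cover_center's own z axis and vertical below 0.05 rad and angle between the y axis of cover_center and the y axis of lamp_axis, either way round below 0.1 rad and linear speed of cover below 0.02 m/s); the robot touches nothing.
It fails at once if the cover is pressed on the lamp with more than 20 N (contact force between cover and lamp above 20 N).
It fails at once if the jar, the bowl or the clay disc is moved by more than 30 mm (distance of any of glaze_jar, bowl, clay_disc from where it was at the start of the episode above 0.03 m).
It also fails if it takes over 45 s, if anything falls off the work surface, if the arm or the gripper's body presses on something with over 40 N, if the wrist force passes 120 N, or if a joint passes its speed limit or range.

## Working session

There is one attempt and no reset: what is moved stays moved. The work goes in short steps, each a Python script; the robot and the scene stay as the last script left them, time stands still between calls to the robot, and variables do not carry over. Pictures are saved under pics/ and viewed, at most 10 in all, crops included, and the job is handed in when it is done.

```bash
mkdir -p pics
python3 - <<'E'
from plant import r
import cv2,numpy as np
for n in ("scene","top"):
    p,d=r.camera(n); cv2.imwrite(f"pics/{n}0.png",p[:,:,::-1]); np.save(f"pics/{n}0.npy",d)
    c=r.get_calibration(n); print(n,c["intrinsics"].tolist(),(-c["R"].T@c["t"]).round(3),c["R"].round(3).tolist())
s=r.get_state(); print(s["clock"],s["eef_rot"],s["contact_force"],r.tips_ahead)
E
```

```text
scene [[459.177739533483, 0.0, 319.7293460517158], [0.0, 459.177739533483, 240.33510083954846], [0.0, 0.0, 1.0]] [0.948 0.397 0.947] [[-0.743, 0.669, 0.004], [0.558, 0.623, -0.548], [-0.369, -0.405, -0.836]]
top [[483.57632609385246, 0.0, 324.9703179939578], [0.0, 483.57632609385246, 239.17129974713225], [0.0, 0.0, 1.0]] [ 0.417 -0.016  1.179] [[-0.023, -1.0, -0.004], [-0.987, 0.023, -0.156], [0.156, 0.0, -0.988]]
0.1 [-3.58587270e-01 -3.12081960e+00  2.77065221e-03] [ 0.13230212 -0.76534375 -0.22077079] 0.014
```

View pics/top0.png

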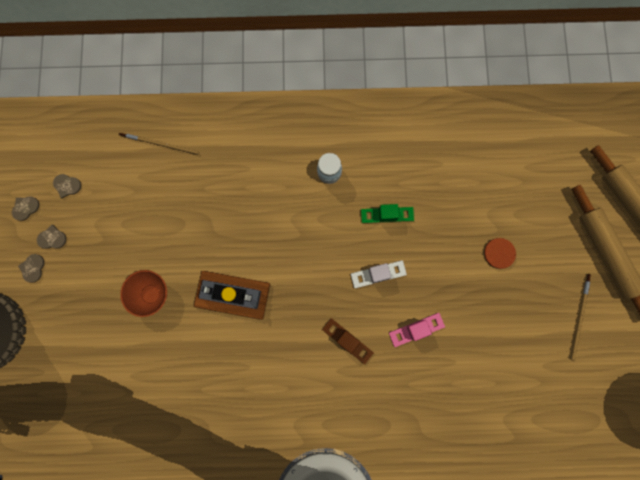

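View pics/scene0.png

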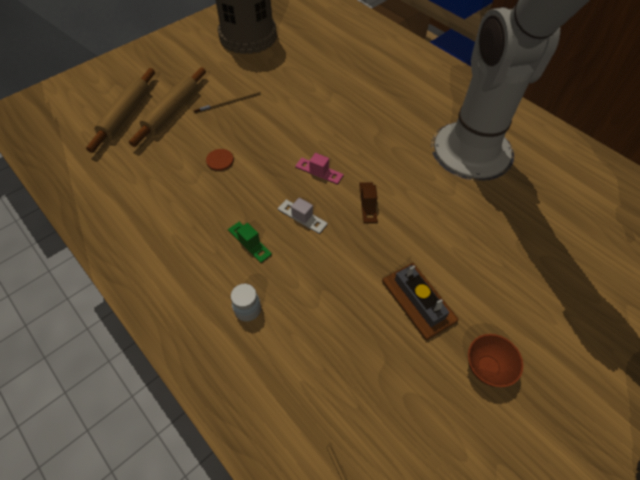

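The top view shows four cover-shaped parts: white (379,274), green (388,214), pink (417,330) and brown (347,341). The white one fits the description. The lamp with its grey block is at (232,295), the bowl at (144,293), the jar at (329,168) and the disc at (500,254). Next I measure the cover and lamp and crop the white cover to confirm it.

```bash
cat > h.py <<'E'
import numpy as np,cv2
def cast(c,px,z):
    "pixels (N,2) -> world points on plane z"
    px=np.atleast_2d(px).astype(float)
    d=np.c_[px,np.ones(len(px))]@np.linalg.inv(c["intrinsics"]).T@c["R"]
    o=-c["R"].T@c["t"]
    return o+d*((z-o[2])/d[:,2:])
def cloud(c,dep):
    v,u=np.mgrid[:480,:640]; x=np.stack([u,v,np.ones_like(u)],-1)@np.linalg.inv(c["intrinsics"]).T*dep[...,None]
    return (x-c["t"])@c["R"]
def big(mask):
    cs,_=cv2.findContours(mask.astype(np.uint8),cv2.RETR_EXTERNAL,cv2.CHAIN_APPROX_NONE)
    return max(cs,key=cv2.contourArea)[:,0]
def rect(c,mask,z):
    "centre (m), long side, short side, yaw of long axis"
    p=cast(c,big(mask),z)[:,:2]
    (cx,cy),(w,h),_=q=cv2.minAreaRect((p*1000).astype(np.float32)); b=cv2.boxPoints(q)
    e=max((b[1]-b[0],b[2]-b[1]),key=np.linalg.norm)
    return np.array([cx,cy])/1000,max(w,h),min(w,h),np.arctan(e[1]/e[0]) if e[0] else np.pi/2
E
python3 - <<'E'
from h import *
from plant import r
p=cv2.imread("pics/top0.png");d=np.load("pics/top0.npy");c=r.get_calibration("top")
hsv=cv2.cvtColor(p,cv2.COLOR_BGR2HSV);Z=cloud(c,d)[...,2]
def roi(x0,x1,y0,y1):
    m=np.zeros((480,640),bool);m[y0:y1,x0:x1]=1;return m
cov=roi(340,420,250,300)&(hsv[...,1]<70)&(hsv[...,2]>90)
fl=rect(c,cov,.006);print("cover",fl,"Zmax",np.percentile(Z[cov],[5,50,95]))
top=cov&(Z>.035)
print("block top",rect(c,top,.048))
lam=roi(185,280,262,328)&(Z>.009)
print("lamp foot",rect(c,lam,.016))
blk=roi(185,280,262,328)&(Z>.03);print("lamp block",rect(c,blk,.05),np.percentile(Z[blk],[5,25,50,75,95]))
cv2.imwrite("pics/crop.png",np.hstack([cv2.resize(p[245:305,330:430],None,fx=4,fy=4),cv2.resize(p[262:322,185:285],None,fx=4,fy=4)]))
E
```

```text
cover (array([ 0.51557819, -0.14224628]), 131.97235107421875, 40.277000427246094, np.float32(-1.342735)) Zmax [0.00129041 0.00846873 0.05072689]
block top (array([ 0.51294305, -0.14110941]), 44.59611129760742, 36.21873092651367, np.float32(-1.3491058))
lamp foot (array([0.47135522, 0.21198242]), 170.1100616455078, 89.64044952392578, np.float32(1.366451))
lamp block (array([0.47161823, 0.21074811]), 137.4145965576172, 44.78757095336914, np.float32(1.3651681)) [0.0428212  0.04601439 0.04845307 0.05094769 0.07033256]
```

View pics/crop.png

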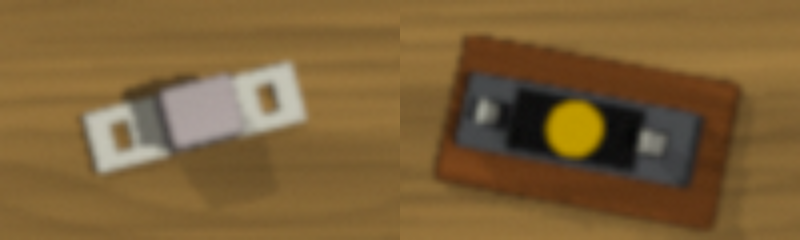

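The crop confirms the white cover, with its block at about (380,273) and two windows. It also shows the lamp with its grey block and two light hooks at about (306,290) and (247,297). The measured sizes match the given ones (132×40, 45×36, 170×90 and 137×45 mm). Next is a closer wrist look at the lamp and then the cover.

```bash
cat >> h.py <<'E'
from scipy.spatial.transform import Rotation as Ro
def down(a):
    "tool pointing down, closing line (y) at world angle a"
    y=np.array([np.cos(a),np.sin(a),0]);z=np.array([0,0,-1.]);return Ro.from_matrix(np.c_[np.cross(y,z),y,z]).as_rotvec()
E
python3 - <<'E'
from h import *
from plant import r
L=np.array([.4715,.2115]);C=np.array([.513,-.141])
aL=1.366-np.pi/2;aC=1.796-np.pi/2
opt=[]
for k in (0,np.pi):
    q=[r.ik([*L,.27],down(aL+k)),r.ik([*C,.27],down(aC+k)),r.ik([*C,.027],down(aC+k)),r.ik([*L,.08],down(aL+k))]
    print(k,[None if x is None else np.round(x,2).tolist() for x in q])
    if all(x is not None for x in q): opt.append((max(abs(x[6]) for x in q),k))
k=min(opt)[1];print("k",k)
for n,P,a in (("lamp",L,aL),("cover",C,aC)):
    # look from a spot a little short so that camera sees it
    r.move_pose([*P,.27],down(a+k))
    c=r.get_calibration("wrist");p,d=r.camera("wrist")
    cv2.imwrite(f"pics/w_{n}.png",p[:,:,::-1]);np.savez(f"pics/w_{n}.npz",d=d,**c)
    print(n,(-c["R"].T@c["t"]).round(3),c["R"][2].round(3),(c["intrinsics"]@(c["R"]@np.r_[P,.04]+c["t"])).round(3),r.get_state()["clock"])
cv2.imwrite("pics/w_both.png",cv2.resize(np.vstack([cv2.imread("pics/w_lamp.png"),cv2.imread("pics/w_cover.png")]),(400,600)))
E
```

```text
0 [[-0.48, 0.21, 0.0, 1.87, -0.0, 1.07, -0.68], [-0.13, 0.24, 0.41, 1.84, -0.11, 1.08, 0.55], [-0.1, 0.62, 0.39, 2.0, -0.4, 0.6, 0.79], [-0.49, 0.47, 0.02, 2.02, -0.01, 0.66, -0.67]]
3.141592653589793 [[-0.05, 0.24, -0.49, 1.85, 0.13, 1.08, 2.35], [-0.77, 0.57, 1.37, 1.86, -0.6, 1.22, -2.13], [-0.59, 0.98, 1.12, 2.02, -1.13, 0.97, -1.77], [-0.03, 0.53, -0.54, 2.0, 0.41, 0.72, 2.11]]
k 0
lamp [0.486 0.285 0.398] [-0.059 -0.283 -0.957] [117.569  71.036   0.365] 2.075
cover [ 0.496 -0.068  0.398] [ 0.065 -0.282 -0.957] [116.92   71.086   0.365] 3.4583
```

View pics/w_both.png

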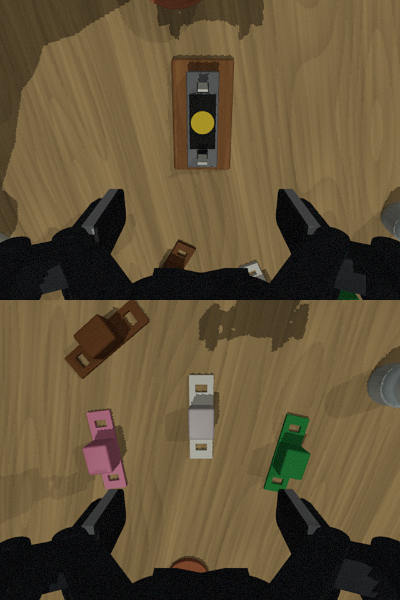

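The wrist views show the lamp centred at about (322,179) and the white cover at about (322,187) in full-resolution pixels. The pink and green look-alikes are clear of the finger paths. I refine both positions from these views.

Run:
```python
from h import *
for n in ("lamp","cover"):
    f=np.load(f"pics/w_{n}.npz");c={k:f[k] for k in("intrinsics","R","t")};W=cloud(c,f["d"]);Z=W[...,2]
    hsv=cv2.cvtColor(cv2.imread(f"pics/w_{n}.png"),cv2.COLOR_BGR2HSV)
    roi=np.zeros((480,640),bool);roi[70:290,250:390]=1
    if n=="lamp":
        print("foot",rect(c,roi&(Z>.009)&(Z<.1),.016))
        blk=roi&(Z>.03)&(Z<.1)
        ye=roi&(hsv[...,0]>18)&(hsv[...,0]<32)&(hsv[...,1]>190)&(hsv[...,2]>110)
        ye=ye&blk; print("yellow z",np.median(Z[ye]),"centre",cast(c,big(ye).mean(0),np.median(Z[ye])),"px",big(ye).mean(0))
        h=roi&(Z>.066)&(Z<.12); nl,lb,st,ce=cv2.connectedComponentsWithStats(h.astype(np.uint8))
        for i in range(1,nl):
            if st[i,4]>15: print("hook",ce[i],W[lb==i].mean(0).round(4),Z[lb==i].max().round(4),st[i,4])
        R=Ro.from_euler('z',-(1.366-np.pi/2)).as_matrix(); l=(W-[.4715,.2115,0])@R.T
        for y0 in (-.065,-.04,.04,.058):
            m=roi&(abs(l[...,0])<.02)&(l[...,1]>y0-.005)&(l[...,1]<y0+.005)&(Z>.03); print(y0,np.median(Z[m]).round(4),m.sum())
    else:
        m=roi&(hsv[...,1]<70)&(hsv[...,2]>70)
        print("flange",rect(c,m,.006)); t=m&(Z>.04); print("blk",rect(c,t,.048),np.median(Z[t]),"table",np.median(Z[roi&(Z<.02)]))
```

```text
foot (array([0.47310452, 0.21267471]), 167.78343200683594, 89.01998901367188, np.float32(1.3642834))
yellow z 0.050509717852553565 centre [[0.47250597 0.21228687 0.05050972]] px [323.46296296 196.23148148]
hook [324.46632124 140.46632124] [0.4829 0.2602 0.078 ] 0.0864 193
hook [323.84848485 259.08333333] [0.4632 0.1661 0.0781] 0.0858 132
-0.065 0.0457 256
-0.04 0.0465 434
0.04 0.0467 566
0.058 0.0461 604
flange (array([ 0.51423676, -0.14265318]), 129.68789672851562, 40.086368560791016, np.float32(-1.3456099))
blk (array([ 0.51422455, -0.14126326]), 44.106014251708984, 35.06639099121094, np.float32(-1.3457148)) 0.04774588817474254 table -4.0748177519604956e-05
```

Both views agree to within 2 mm. Lamp centre is (.4725,.2125) with yaw 1.365, and cover centre is (.514,-.142) with yaw 1.796. The seat is at roughly 0.047–0.051. Now I grasp and lift.

Run:
```python
from h import *
from plant import r
C=[.514,-.142];rot=down(1.796-np.pi/2)
r.move_pose([*C,.14],rot)
print(r.movel([*C,.028],rot,speed=.12,force_limit=8))
r.set_gripper(.0)
s=r.get_state();print(s["tool_pos"],s["width"],s["grip_force"],s["clock"])
r.movel([*C,.19],speed=.15)
s=r.get_state();print(s["tool_pos"],s["width"],s["grip_force"],s["contact_force"])
L=[.4725,.2125];r.move_pose([*L,.16],down(1.365-np.pi/2))
s=r.get_state();print(s["tool_pos"],s["width"],s["contact_force"],s["clock"])
for n in ("top","scene","wrist"):
    c=r.get_calibration(n);p,d=r.camera(n); cv2.imwrite(f"pics/{n}1.png",p[:,:,::-1]);np.savez(f"pics/{n}1.npz",d=d,**c)
a=cv2.imread("pics/wrist1.png");b=cv2.imread("pics/scene1.png")[160:400,320:640]
cv2.imwrite("pics/v1.png",np.hstack([cv2.resize(a,(400,300)),cv2.resize(b,(400,300))]))
```

```text
False
[ 0.51449958 -0.14205923  0.02852544] 0.03518654451011793 60.54057598114014 5.6417
[ 0.51319028 -0.1417663   0.18900623] 0.035412264986585645 59.84510064125061 [-1.02194222  0.28728882 -1.52582355]
[0.47299841 0.21116454 0.15978807] 0.03524813788345208 [ 0.53083075 -0.39775232 -1.44999155] 8.2167
```

View pics/v1.png

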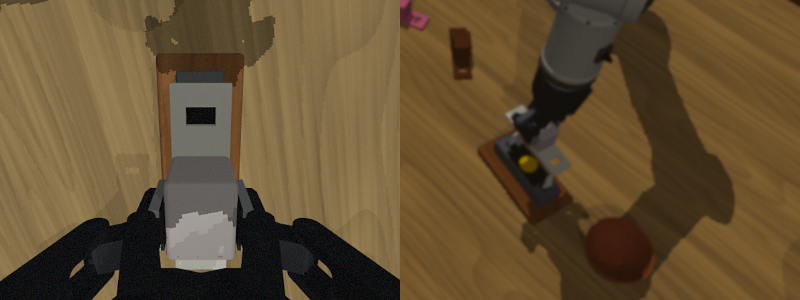

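The cover is held level over the lamp, with its far window at about (320,185) in the wrist picture. I measure the cover's lengthwise offset in the hand from that window and the flange end.

Run:
```python
from h import *
from plant import r
f=np.load("pics/wrist1.npz");c={k:f[k] for k in("intrinsics","R","t")};W=cloud(c,f["d"]);Z=W[...,2]
s=r.get_state();print(s["tool_pos"],s["eef_rot"],down(1.365-np.pi/2))
u=np.array([np.cos(1.365),np.sin(1.365)]);v=np.array([u[1],-u[0]])
loc=lambda P:np.c_[(P[:,:2]-s["tool_pos"][:2])@v,(P[:,:2]-s["tool_pos"][:2])@u].round(4)
roi=np.zeros((480,640),bool);roi[110:250,255:385]=1
fl=roi&(Z>.125)&(Z<.15);z=np.median(Z[fl]);print("flange top z",z)
con=big(fl);P=loc(cast(c,con,.1385));print("flange x",P[:,0].min(),P[:,0].max(),"y end",np.percentile(P[:,1],[95,98,100]))
win=roi.copy();win[:160]=0;win[210:]=0;win[:,:285]=0;win[:,355:]=0
win&=(Z<.1);w=big(win);P=loc(cast(c,w,.1385));print("win",P.min(0),P.max(0))
sel=fl&(np.abs(np.mgrid[:480,:640][0]-150)<40);A=np.c_[loc(W[sel]),np.ones(sel.sum())];print("tilt x,y",np.linalg.lstsq(A,Z[sel],rcond=None)[0])
```

```text
[0.47321023 0.21103718 0.16003537] [ 2.43979341e+00  1.97829756e+00 -6.35415538e-05] [2.43787058 1.98151241 0.        ]
flange top z 0.13720708481486016
flange x -0.0178 0.018 y end [0.0641 0.0641 0.0642]
win [-0.0085  0.0406] [0.0085 0.0503]
tilt x,y [ 0.00076469 -0.01415647  0.13792119]
```

The cover is centred in the hand to within 1 mm and level. I correct the small arm offset, descend to just above the hooks, then press slowly with a force stop.

Run:
```python
from h import *
from plant import r
rot=down(1.365-np.pi/2);want=np.array([.4726,.2131]);cmd=np.array([.4719,.2146])
r.movel([*cmd,.125],rot,speed=.1);r.sleep(.3)
s=r.get_state();print(s["tool_pos"],s["contact_force"],s["clock"])
cmd=cmd+want-s["tool_pos"][:2];r.movel([*cmd,.122],rot,speed=.03);r.sleep(.2)
s=r.get_state();print(s["tool_pos"],s["contact_force"])
hit=r.movel([*cmd,.066],rot,speed=.015,force_limit=9)
s=r.get_state();print(hit,s["tool_pos"],s["contact_force"],s["wrist_torque"],s["width"],s["clock"])
```

```text
[0.47230633 0.21478737 0.12558787] [-0.83486768 -0.23203887 -0.80984903] 9.1667
[0.47218537 0.21291821 0.1219934 ] [ 0.62722017  0.54246045 -0.63764292]
True [0.47183355 0.21273992 0.07805338] [-1.96879125 -0.23492862  7.83387351] [-0.14131895  0.37243922 -0.02924722] 0.03548515965414516 12.2167
```

It stopped with TCP at 0.078, so the underside is at about 0.050, which matches the seat estimate (hook tips at 0.086 minus 0.035). I check by picture that both hooks have clicked before letting go.

Run:
```python
from h import *
from plant import r
s=r.get_state();print(s["tool_pos"],s["contact_force"])
a,_=r.camera("wrist");b,_=r.camera("scene")
cv2.imwrite("pics/v2.png",np.hstack([cv2.resize(a[60:360,170:470],(400,400)),cv2.resize(b[240:360,360:480],(400,400))])[:,:,::-1])
```

```text
[0.47183355 0.21273992 0.07805338] [-1.96879125 -0.23492862  7.83387351]
```

View pics/v2.png

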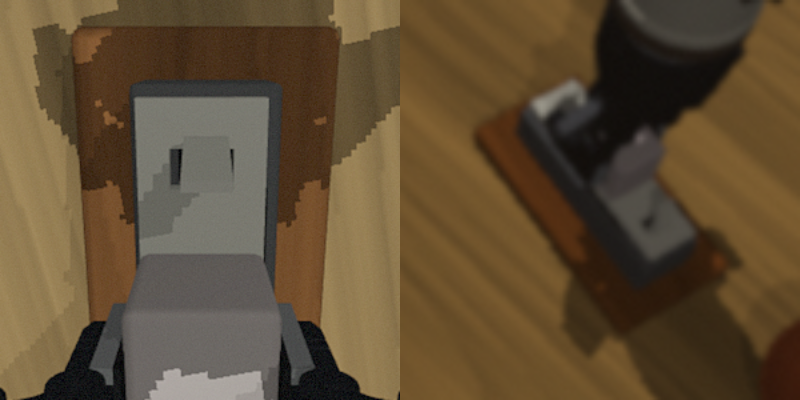

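In the wrist view the far hook stands through its window, over the flange, and the flange looks flat on the block. I press 4 N more to see whether it is stiff, meaning seated, then release and look.

Run:
```python
from h import *
from plant import r
s=r.get_state();p=np.array(s["tool_pos"]);z0=p[2]
hit=r.movel([p[0],p[1],z0-.004],speed=.008,force_limit=4)
s=r.get_state();print(hit,s["tool_pos"][2]-z0,s["contact_force"],s["clock"])
r.movel([p[0],p[1],z0],speed=.02)
r.set_gripper(.07);s=r.get_state();print(s["width"],s["contact_force"])
q=np.array(s["tool_pos"]);r.movel([q[0],q[1],.27],speed=.12)
c=r.get_calibration("wrist");p,d=r.camera("wrist");t,_=r.camera("top")
W=cloud(c,d);Z=W[...,2];roi=np.zeros((480,640),bool);roi[70:290,250:390]=1
b=roi&(Z>.09)&(Z<.13);print("blk top z",np.median(Z[b]),rect(c,b,np.median(Z[b])))
hsv=cv2.cvtColor(p,cv2.COLOR_RGB2HSV)
m=roi&(hsv[...,1]<60)&(hsv[...,2]>60)&(Z>.045)&(Z<.13);print("flange",rect(c,m,.057))
u=np.array([np.cos(1.365),np.sin(1.365)]);y=(W[...,:2]-[.4725,.2125])@u;x=(W[...,:2]-[.4725,.2125])@[u[1],-u[0]]
for a,e in((-.064,-.056),(-.038,-.028),(.028,.038),(.056,.064)):
    k=roi&(y>a)&(y<e)&(abs(x)<.014);print(a,np.median(Z[k]).round(4))
print(r.get_state()["clock"])
cv2.imwrite("pics/v3.png",np.hstack([cv2.resize(p[80:290,215:425],(400,400)),cv2.resize(t[265:325,200:260],(400,400))])[:,:,::-1])
```

```text
True 1.02216403427835e-05 [-1.69543155 -0.5710017   7.94018135] 12.5417
0.06983491776943888 [-0.416311   -0.37103954  0.44463404]
blk top z 0.09763382501155483 (array([0.47169916, 0.21250566]), 43.75405502319336, 35.608245849609375, np.float32(1.3640271))
flange (array([0.4727757 , 0.21342987]), 131.41976928710938, 42.0793342590332, np.float32(1.3637533))
-0.064 0.0558
-0.038 0.0558
0.028 0.0558
0.056 0.0559
15.075
```

View pics/v3.png

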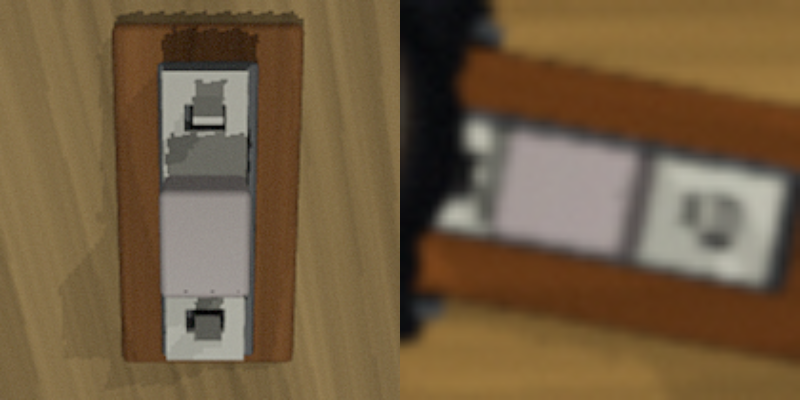

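The cover is released, level and centred, with both hooks showing through their windows. The extra press was inconclusive because it stopped immediately. I check the hook tips' height above the flange, which should be 29 mm if it is seated.

Run:
```python
from h import *
from plant import r
u=np.array([np.cos(1.365),np.sin(1.365)])
f=np.load("pics/w_lamp.npz")
c2=r.get_calibration("wrist");_,d2=r.camera("wrist")
for n,c,d in (("before",f,f["d"]),("after",c2,d2)):
    W=cloud(c,d);Z=W[...,2];y=(W[...,:2]-[.4725,.2127])@u;x=(W[...,:2]-[.4725,.2127])@[u[1],-u[0]]
    for s in(-1,1):
        k=(abs(x)<.009)&(s*y>.044)&(s*y<.057)&(Z<.12)
        print(n,s,"hook top z",np.sort(Z[k])[-8:].round(4),"y of top",np.median(s*y[k&(Z>Z[k].max()-.006)]).round(4))
        print("   profile y:z",[(yy,np.median(Z[k&(abs(s*y-yy)<.001)]).round(4)) for yy in (.045,.047,.049,.051,.053,.055)])
    if n=="before":
        for a,e in((-.066,-.058),(-.042,-.037),(-.033,-.022),(.022,.033),(.037,.042),(.058,.066)):
            k=(y>a)&(y<e)&(abs(x)<.015)&(Z<.1);print(a,e,np.median(Z[k]).round(4))
```

```text
before -1 hook top z [0.0851 0.0851 0.0852 0.0853 0.0854 0.0857 0.0858 0.0858] y of top 0.0472
   profile y:z [(0.045, np.float64(0.0464)), (0.047, np.float64(0.0643)), (0.049, np.float64(0.0618)), (0.051, np.float64(0.0465)), (0.053, np.float64(0.0462)), (0.055, np.float64(0.0461))]
before 1 hook top z [0.0852 0.0853 0.0854 0.0855 0.0859 0.0861 0.0861 0.0864] y of top 0.0465
   profile y:z [(0.045, np.float64(0.084)), (0.047, np.float64(0.0839)), (0.049, np.float64(0.0768)), (0.051, np.float64(0.07)), (0.053, np.float64(0.0595)), (0.055, np.float64(0.046))]
-0.066 -0.058 0.046
-0.042 -0.037 0.0474
-0.033 -0.022 0.0499
0.022 0.033 0.05
0.037 0.042 0.0462
0.058 0.066 0.0459
after -1 hook top z [0.0854 0.0855 0.0855 0.0855 0.0857 0.0857 0.0859 0.086 ] y of top 0.0473
   profile y:z [(0.045, np.float64(0.0467)), (0.047, np.float64(0.0654)), (0.049, np.float64(0.0602)), (0.051, np.float64(0.0466)), (0.053, np.float64(0.0514)), (0.055, np.float64(0.0555))]
after 1 hook top z [0.0852 0.0853 0.0854 0.0856 0.0856 0.0856 0.0857 0.0864] y of top 0.0466
   profile y:z [(0.045, np.float64(0.0838)), (0.047, np.float64(0.0836)), (0.049, np.float64(0.0774)), (0.051, np.float64(0.069)), (0.053, np.float64(0.0618)), (0.055, np.float64(0.0556))]
```

The black pad, which is the seat, measured 0.050 and the cover's underside now measures 0.050. The hook tips stand 29.7 mm above the flange, at the same y as when free, so both have clicked. I hand the job in.

```bash
python3 -c "
from plant import r
print(r.close_job(),r.get_state()['clock'])"
```

```text
the job is handed in; nothing more can be done
the job is handed in; nothing more can be done
```

The white cover is on the lamp: both hooks measure as clicked, it sits flush, level and centred on the seat, and it was pressed with about 8 N, released and handed in (the hand-in printed no verdict).

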